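# Set and clamp the sliding leg of the tin-row stand

### The arm

A 6-joint arm with a two-finger parallel gripper is mounted at the origin on the work surface. World frame = base frame: x ahead of the robot, y to its left, z up, the work surface at z = 0. Lengths are in m, angles in rad, forces in N, time in s.
With the tool pointing down it reaches from about 0.275 to 0.875 m from the base axis. Payload 12.5 kg.
Tool frame: the origin (TCP) lies between the finger pads; the fingertips stand 25 mm ahead of it and the grasp point (between the pads) lies 6 mm ahead of it; z points along the fingers, y is the direction in which the jaws open and shut (so a half turn about z gives the same grasp; the last joint's range is limited). The gripper opens to 85 mm and grips with 20 to 120 N. Pads are 22 mm wide; open, the fingers measure 114 mm over their backs; the gripper's body (76 mm by 85 mm) begins 54 mm behind the grasp point. The pads swing forward as they close: fully open they stand 13 mm farther back than shut.
Start: joints at [1.053, 0.351, 1.652, -0, 1.139, -0.085], TCP at [0.231, 0.499, 0.256] pointing down, gripper open.
Joint ranges: [-2.75, 2.75], [-0.79, 2.1], [0.01, 2.65], [-1.57, 4.71], [0.07, 3.14], [-2.87, 2.87]. Speed limits (rad/s): [2.22, 2.22, 2.79, 3.14, 3.14, 3.14].

### API

Orientations are given as a unit quaternion [x, y, z, w].
In Python, from station import monitor, get_image, env gives the robot as it stands.
- The arm moves only by the tool arm_command, never from a script. Its argument "commands" is a list of rows, each a list of 5 numbers: the closure, from -1 (fully open) to 1 (shut), so that 0 is half open, then the shift along the tool's x, y, z each as a share of 0.2 m, from -1 to 1, then the turn about the tool's z as a share of 30 degrees, from -1 to 1. A call has 1 to 20 rows; each row is the pose to reach, as a shift and turn from the pose commanded when the call began, along the tool's axes at that moment; what a row does not reach only later rows make up. A row lasts 1/10 s, in which the tool goes at most 50 mm and 8.59 degrees, less where a joint would pass 70% of its speed; a pose out of reach is approached as far as the arm can. A call with a number of a shift or a turn outside -1 to 1 is refused whole. A call with a gripper value outside its range is refused whole. The fingers move at their own pace and stop on an object; the grip force is fixed at half the most. Time passes only in rows, so rows that repeat a pose let the fingers close. It gives the time, the measured TCP pose, the force and the opening at its end, in the units of the state.
- monitor.get_obs(): the state, without advancing time (a new reading comes with each control period).
- get_image(name): name is "scene" or "top" or "wrist"; returns a dict with "color" (400x640x3 uint8, blue, green, red), "fovy" (degrees; the focal length in pixels is half the picture's height over the tangent of half this angle, whatever the lens; pixels are square), "cx", "cy" (the principal point, pixels), "pose" (4x4, takes a point from camera to world coordinates); the wrist camera has in their place "mount" (4x4, takes a point from camera to tool coordinates, whose origin is the TCP and whose axes are the flange's). Camera axes: x right, y up, looking along -z (the intrinsics and any distortion apply to the point x, -y, -z); pixel columns grow to the right and rows downward; lengths in m; the calibration is good to about 2 mm. A picture is of the moment at which its call begins: read the wrist's pose just before it. There is no depth.
- env.close_job(): hands the job in, once; it reports no verdict.
The state is a dict: "time_s": time; "q": joint angles; "qd": joint speeds; "effort": joint torques, N m; "tool_pos": TCP position; "tool_rot": TCP orientation; "wrist_force": force on the tool from outside, world axes, zero at the start; "torque": the same for the moment, N m; "opening": finger opening in m.
Only numpy, scipy, OpenCV 4.12 (cv2) and the standard library are available. Lean on these libraries where they do the work, as an engineer would, in place of code of your own. Each camera call takes 0.05 s, during which the arm holds its last target.

### The job

With its cam lever still open, slide the sliding leg of the row stand along the rail until its pointer is in line with the white line of the length mark. Holding the leg there, squeeze the cam lever fully shut against it, one finger on the leg's rubber grip face and the other on the lever's pad, and finish while still holding leg and lever squeezed together: do not let go. Leave the groceries around it alone.

Things in the scene. Friction and masses are not known exactly. Their poses are not given: they have to be found in the camera images.
- stand: Row stand bolted to the table: rail 56 mm wide (x), 460 long (y), 22 high. Origin on the table, mid rail; y runs along the rail from the fixed end leg (plate 60 mm wide, 125 tall, at y = -205 mm) to the free end (stop 28 mm high at y = +235). A scale bar (24 wide, 12 high) lies alongside at x = +56. At yaw 0 the lever's side (+x) faces away from the robot.
- leg (a joint): How far the sliding leg has slid along the stand's +y, 0 to 0.27 m; at 0 its middle is at stand y = -100 mm. Starts between the end leg and the mark and stays where left; drag 1.2 N plus 4 N per m/s. The leg cannot move across the rail. It is a plate 42 mm wide along the rail, from stand x = -13 to +6 mm, top 125 mm above the table, on a low shoe (72 x 58 mm, top 38 mm up).
- leg_pointer (a point): Tip of the small pointer that sticks out of the leg's shoe on the lever's side, 34.5 mm above the table, at stand x = +58 mm; in the middle of the leg along the rail.
- leg_grip (a point): Rubber grip face of the leg, 42 mm wide along the rail and 55 mm tall (70 to 125 mm above the table). Origin at the centre of its outer face, at stand x = -13 mm, 97.5 mm above the table; axes as the stand's, the face looks to -x.
- lever (a joint): Cam lever on the leg's +x side: 0.30 rad open (leaning away, as it starts), 0 shut (upright, parallel to the leg). Hinge along the rail direction at stand x = +8 mm, 58 mm above the table. Sprung open: about 5.5 N at its top end starts to move it (a 4 N pinch leaves it open), about 10 N pushed 50 mm above the hinge shuts it; let go, it springs open.
- lever_pad (a point): Rubber pad on the lever's outer face, 30 mm wide, on its upper 50 mm. Origin: top middle of that face; open at stand x = +40 mm, 121 mm above the table, shut at +20 and 128. From grip face to pad: 53 mm open (at the top), 33 mm shut; as the lever shuts, the midpoint of the two faces moves 10 mm towards the leg, so a gripper must shift that way.
- mark: The length mark: a black clip (30 x 26 mm, top 23 mm above the table) fixed on the scale bar, with a thin white line across its middle. Origin on the table under the line, at stand x = +56 mm; axes as the stand's. The pointer is at the mark when it is right above the line: same position along the rail.
- soup_tin: Bystander: a short food tin, 66 mm across, 75 mm tall, upright on the table; leave it alone. Origin at the centre of its underside.
- fish_tin: Bystander: a flat food tin, 84 mm across, 38 mm tall, upright on the table; leave it alone. Origin at the centre of its underside.
- jam_jar: Bystander: a lidded jar, 58 mm across, 75 mm tall, upright on the table; leave it alone. Origin at the centre of its underside.
- milk_bottle: Bystander: a white bottle, 72 mm across, 200 mm tall, upright on the table; leave it alone. Origin at the centre of its underside.
- juice_carton: Bystander: a drinks carton, 60 x 90 mm, 177 mm tall with its cap, upright on the table; leave it alone. Origin at the centre of its underside.
- pasta_box: Bystander: a cardboard packet lying flat, 100 x 170 x 45 mm; leave it alone. Origin at the centre of its underside.

How it is judged:
By the outcome, as a careful person would: the job done as asked, in the order asked, and still so for the second after the job is handed in, while the arm keeps its last pose, push and grip.
It also fails if it takes over 32 s, if anything falls off the work surface, if the arm or the gripper's body presses on something with over 40 N, if the wrist force passes 120 N, or if a joint passes its speed limit or range.

## Working session

There is one attempt and no reset: what is moved stays moved. The work goes in short steps, Python scripts to look and compute and a tool call to move; the robot and the scene stay as the last step left them, time stands still between calls to the robot, and variables do not carry over. Pictures are saved under pics/ and viewed, and the job is handed in when it is done.

Besides the shell and the picture viewer there is one more tool, called after "Call:" as name(argument=value, ...) on one line, values as JSON. arm_command: Moves the arm, as the interface text tells. Its arguments: {"type":"object","properties":{"commands":{"type":"array","items":{"type":"array","items":{"type":"number"}}}},"required":["commands"]}

```bash
ls; mkdir -p pics; python3 - <<'E'
from station import monitor,get_image
import cv2,json,numpy as np
o=monitor.get_obs();print({k:np.round(v,4).tolist() for k,v in o.items()})
for n in("scene","top","wrist"):
    d=get_image(n);cv2.imwrite(f"pics/{n}0.png",d["color"]);print(n,{k:(np.round(v,4).tolist()) for k,v in d.items() if k!="color"})
E
```

```text
pics
{'time_s': 0.0, 'q': [1.0534, 0.3512, 1.6524, 0.0, 1.1391, -0.0846], 'qd': [-0.0001, 0.0005, -0.0008, -0.0009, 0.0006, 0.0011], 'effort': [0.002, -50.6098, -29.1408, -0.0, 0.0045, 0.0], 'tool_pos': [0.2305, 0.499, 0.2558], 'tool_rot': [0.2147, 0.9767, -0.0006, -0.0002], 'wrist_force': [0.4389, -0.0881, -0.3909], 'torque': [0.0074, 0.0266, 0.0001], 'opening': 0.0852}
scene {'fovy': 50.9466, 'cx': 319.2687, 'cy': 198.453, 'pose': [[-0.8241, -0.3676, 0.431, 1.0844], [0.5661, -0.5088, 0.6485, 0.7571], [-0.0191, 0.7784, 0.6274, 0.8334], [0.0, 0.0, 0.0, 1.0]]}
top {'fovy': 53.2104, 'cx': 317.8894, 'cy': 202.4029, 'pose': [[-0.0047, 0.9991, -0.0416, 0.5005], [-1.0, -0.0048, -0.001, -0.018], [-0.0012, 0.0416, 0.9991, 1.3425], [0.0, 0.0, 0.0, 1.0]]}
wrist {'fovy': 58.0708, 'cx': 320.866, 'cy': 201.8739, 'mount': [[-0.001, 0.9645, 0.2641, 0.0658], [1.0, 0.0009, 0.0002, 0.0003], [-0.0, 0.2641, -0.9645, -0.1172], [0.0, 0.0, 0.0, 1.0]]}
```

View pics/scene0.png

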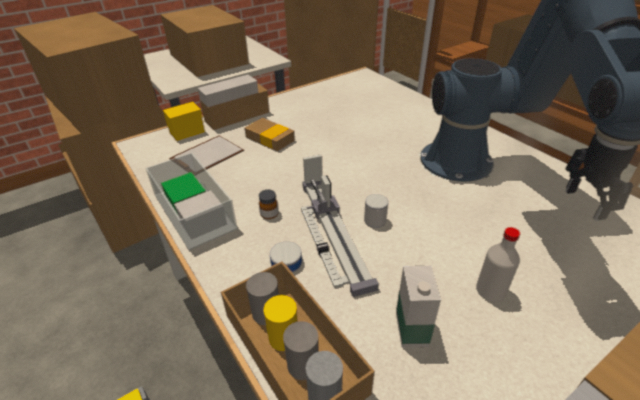

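View pics/top0.png

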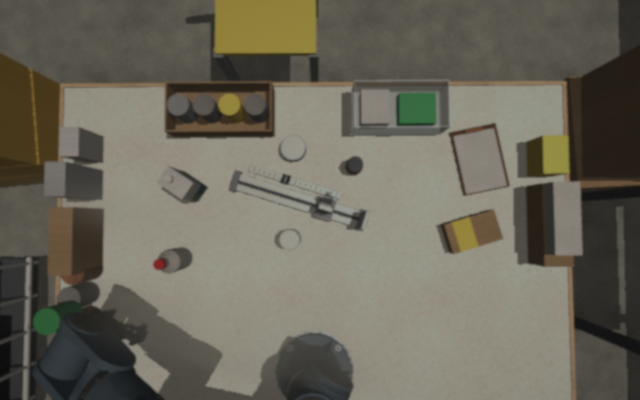

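View pics/wrist0.png

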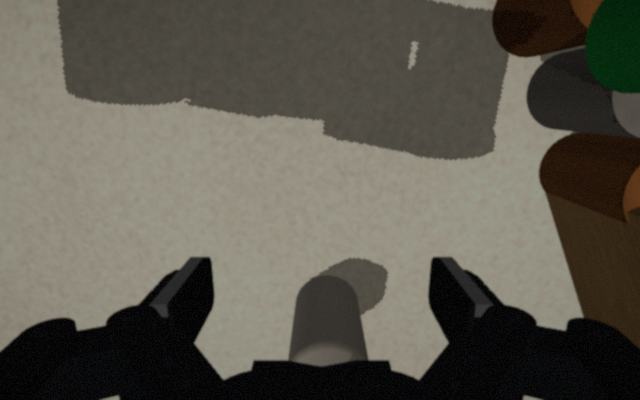

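The top view shows the stand: free end near (236,182), end leg near (360,218), leg near (323,207) and mark near (286,179). I'll enlarge that area.

```bash
python3 - <<'E'
import cv2
t=cv2.imread("pics/top0.png")[155:245,220:380];cv2.imwrite("pics/topc.png",cv2.resize(t,None,fx=5,fy=5,interpolation=cv2.INTER_CUBIC))
t=cv2.imread("pics/scene0.png")[150:300,290:390];cv2.imwrite("pics/scenec.png",cv2.resize(t,None,fx=4,fy=4,interpolation=cv2.INTER_CUBIC))
E
cat > h.py <<'E'
import numpy as np
from station import monitor,get_image
from scipy.spatial.transform import Rotation as R
def TT(o):
    T=np.eye(4);T[:3,:3]=R.from_quat(o["tool_rot"]).as_matrix();T[:3,3]=o["tool_pos"];return T
def ray(d,u,v,T):
    f=200/np.tan(np.radians(d["fovy"])/2)
    r=T[:3,:3]@np.array([(u-d["cx"])/f,-(v-d["cy"])/f,-1]);return T[:3,3],r
def at(d,u,v,z,T):
    o,r=ray(d,u,v,T);return o+r*(z-o[2])/r[2]
def proj(d,p,T):
    f=200/np.tan(np.radians(d["fovy"])/2)
    c=np.linalg.inv(T)@np.append(p,1);return np.array([d["cx"]+f*c[0]/-c[2],d["cy"]-f*c[1]/-c[2]])
E
```

```text
(no output)
```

View pics/topc.png

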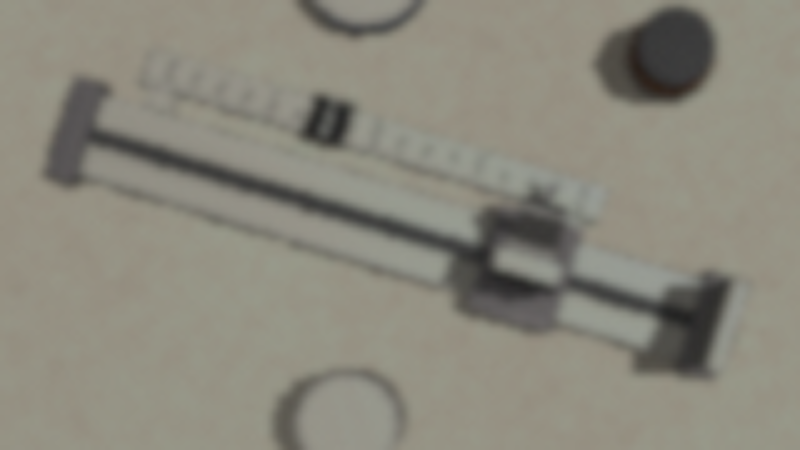

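View pics/scenec.png

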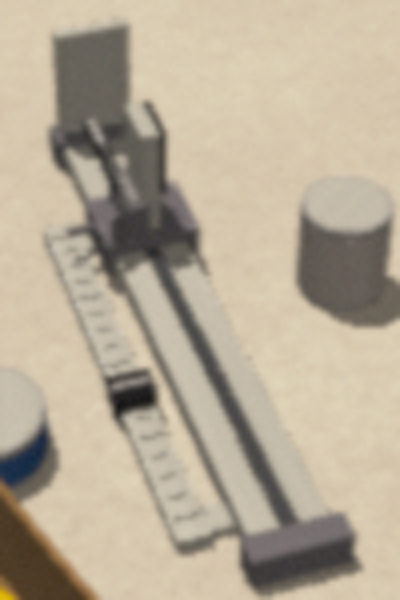

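```bash
python3 - <<'E'
from h import *
d=get_image("top");T=d["pose"]
P=lambda u,v,z:at(d,220+u/5-.4,155+v/5-.4,z,T)
a=P(90,133,.022);b=P(690,315,.022);st=P(77,132,.028);m=P(329,119,.023);lt=P(527,260,.125)
e=a-b;yaw=np.arctan2(-e[0],e[1]);print(a,b,np.degrees(yaw),st,m,lt)
ey=np.array([-np.sin(yaw),np.cos(yaw)]);ex=np.array([np.cos(yaw),np.sin(yaw)])
o=st[:2]-.235*ey;print("origin",o)
for n,p in dict(m=m,lt=lt,a=a,b=b,ptr=P(540,192,.0345),tin=P(348,420,.075),jar=P(675,45,.075),fish=P(362,-20,.038)).items():
    q=p[:2]-o;print(n,p.round(4),"stand",np.round([q@ex,q@ey],4))
s=monitor.get_obs();print(s["time_s"],R.from_quat(s["tool_rot"]).as_matrix().round(3),s["tool_pos"])
E
```

```text
[0.62718336 0.2493655  0.022     ] [ 0.50461349 -0.14768874  0.022     ] -17.155354096922373 [0.62731214 0.2567431  0.028     ] [0.63563512 0.09065074 0.023     ] [ 0.53829487 -0.03844214  0.125     ]
origin [0.5579957  0.03219861]
m [0.6356 0.0907 0.023 ] stand [0.0569 0.0788]
lt [ 0.5383 -0.0384  0.125 ] stand [ 0.002  -0.0733]
a [0.6272 0.2494 0.022 ] stand [0.0021 0.2279]
b [ 0.5046 -0.1477  0.022 ] stand [ 0.0021 -0.1876]
ptr [ 0.5857 -0.0487  0.0345] stand [ 0.0504 -0.0692]
tin [0.439  0.0746 0.075 ] stand [-0.1262  0.0054]
jar [ 0.6766 -0.1344  0.075 ] stand [ 0.1625 -0.1242]
fish [0.7257 0.0676 0.038 ] stand [0.1498 0.0833]
0.2 [[-0.908  0.419 -0.   ]
 [ 0.419  0.908 -0.001]
 [ 0.    -0.001 -1.   ]] [0.23056115 0.4991355  0.25595871]
```

Call:
arm_command(commands=[[-1, -0.2, -0.12, -0.2, -0.1], [-1, -0.5, -0.3, -0.22, -0.255], [-1, -0.7, -0.4, -0.22, -0.255], [-1, -0.9, -0.5, -0.22, -0.255], [-1, -1, -0.58, -0.22, -0.255], [-1, -1, -0.58, -0.22, -0.255]])

```text
time_s: 0.8
tool_pos: [0.3656, 0.3067, 0.3004]
tool_rot: [0.151, 0.988, -0.0, 0.0]
wrist_force: [1.0, -0.4, -0.0]
opening: 0.0854
```

```bash
python3 - <<'E'
from h import *
s=monitor.get_obs();M=TT(s);print(M.round(3),s["q"])
print((M[:3,:3].T@(np.array([.558,.05,.30])-M[:3,3]))/.2)
E
```

```text
[[-0.954  0.299  0.     0.366]
 [ 0.299  0.954 -0.001  0.307]
 [-0.001 -0.001 -1.     0.3  ]
 [ 0.     0.     0.     1.   ]] [ 6.00947904e-01  1.70557739e-01  1.77634040e+00 -9.32798989e-04
  1.19473926e+00 -6.65790679e-01]
[-1.30203793 -0.93714179  0.00324463]
```

Call:
arm_command(commands=[[-1, -0.2, -0.2, 0, 0], [-1, -0.4, -0.4, 0, 0], [-1, -0.6, -0.6, 0, 0], [-1, -0.75, -0.75, 0, 0], [-1, -0.9, -0.9, 0, 0], [-1, -1, -0.94, 0, 0], [-1, -1, -0.94, 0, 0]])

```text
time_s: 1.5
tool_pos: [0.5008, 0.0696, 0.3]
tool_rot: [0.151, 0.989, -0.0, 0.0]
wrist_force: [-0.0, 0.5, -0.2]
opening: 0.0858
```

```bash
python3 - <<'E'
from h import *
import cv2,pickle
s=monitor.get_obs();d=get_image("wrist");cv2.imwrite("pics/w1.png",d["color"]);pickle.dump((s,d),open("w1.pkl","wb"));print(s["tool_pos"],s["qd"])
E
```

```text
[0.50075328 0.06963761 0.29997224] [ 0.05786687 -0.02762297  0.04387485  0.01103078  0.00651768  0.03989862]
```

View pics/w1.png

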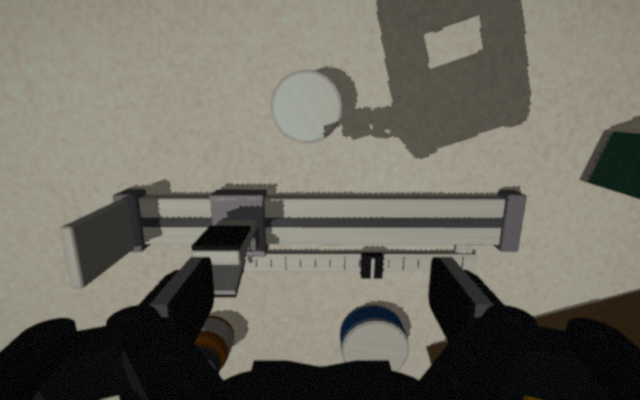

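```bash
python3 - <<'E'
import cv2
t=cv2.imread("pics/w1.png")[180:300,220:400];cv2.imwrite("pics/w1c.png",cv2.resize(t,None,fx=4.4,fy=4.4,interpolation=cv2.INTER_CUBIC))
E
```

```text
(no output)
```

View pics/w1c.png

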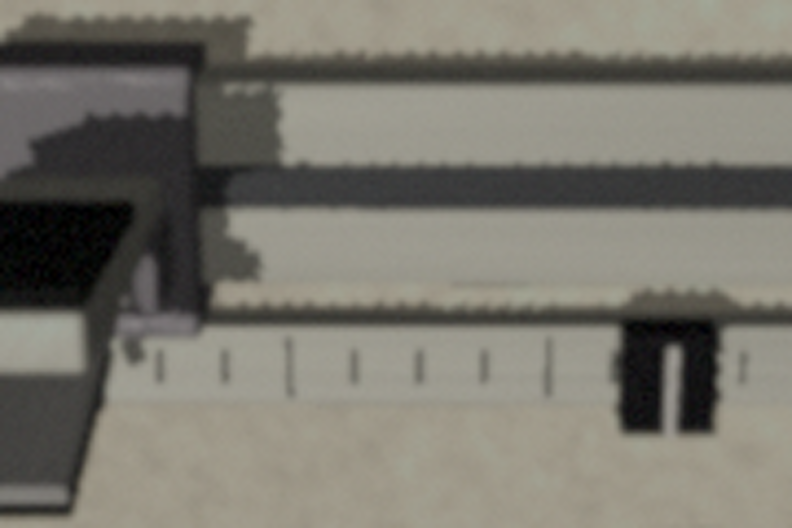

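```bash
python3 - <<'E'
from h import *
import cv2,pickle
s,d=pickle.load(open("w1.pkl","rb"));T=TT(s)@d["mount"]
t=cv2.imread("pics/w1.png")[215:305,180:270];cv2.imwrite("pics/w1d.png",cv2.resize(t,None,fx=6,fy=6,interpolation=cv2.INTER_CUBIC))
P=lambda u,v,z:at(d,220+u/4.4-.4,180+v/4.4-.4,z,T)
# slot line for yaw: slot mid in full image
a=at(d,140,222,.022,T);b=at(d,500,223,.022,T);e=b-a;yaw=np.arctan2(-e[0],e[1])
print("yaw",np.degrees(yaw),a,b)
m0=P(672,345,.023);m1=P(672,430,.023);print(m0,m1,"line dir",np.degrees(np.arctan2(*(m1-m0)[[1,0]])))
for y in(yaw,np.radians(-17.15),np.radians(-17.4)):
    ey=np.array([-np.sin(y),np.cos(y)]);ex=np.array([np.cos(y),np.sin(y)])
    m=(m0+m1)[:2]/2;print("yaw",np.degrees(y),"m",m, m@ex-.056,m@ey, "a",a[:2]@ex,a[:2]@ey,"b",b[:2]@ex,b[:2]@ey, "legedge top", [ (P(u,v,.125)[:2]@ex, P(u,v,.125)[:2]@ey) for u,v in((85,312),(85,370))],"shoe",P(203,325,.038)[:2]@ey,P(198,65,.038)[:2]@ey)
E
```

```text
yaw -17.536254806238357 [ 0.50192309 -0.14956644  0.022     ] [0.62725574 0.24706264 0.022     ]
[0.62505676 0.09471903 0.023     ] [0.64937203 0.08810725 0.023     ] line dir -15.211986994605496
yaw -17.536254806238357 m [0.63721439 0.09141314] 0.5240571773453757 0.2791634192383269 a 0.5236627071576739 0.008618490577769927 b 0.5236627071576739 0.4245787075675073 legedge top [(np.float64(0.5149713191507165), np.float64(0.14598767700310009)), (np.float64(0.5274975199076348), np.float64(0.14527042617982946))] shoe 0.1550204029391497 0.15638899167057946
yaw -17.15 m [0.63721439 0.09141314] 0.5259259396260055 0.27524669738456276 a 0.523708908235449 0.00508809221388087 b 0.5265130487397325 0.4210388572260174 legedge top [(np.float64(0.5159437738334367), np.float64(0.14251274899847424)), (np.float64(0.5284648547030022), np.float64(0.14171107075634443))] shoe 0.15127200397302773 0.1531070894167927
yaw -17.4 m [0.63721439 0.09141314] 0.5247194136401805 0.27778320008978846 a 0.5236817219840991 0.007373147720718381 b 0.5246709139600113 0.42333218851366017 legedge top [(np.float64(0.5153170352196684), np.float64(0.14476261463859225)), (np.float64(0.5278414948676857), np.float64(0.14401557737627474))] shoe 0.1536989174932432 0.15523207526636199
```

View pics/w1d.png

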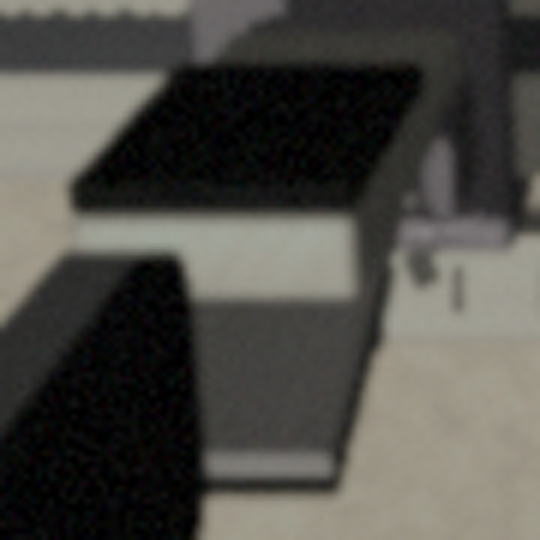

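```bash
cat >> h.py <<'E'
Y=np.radians(-17.4);EX=np.array([np.cos(Y),np.sin(Y)]);EY=np.array([-np.sin(Y),np.cos(Y)])
def share(x,s,z):
    o=monitor.get_obs();M=TT(o);p=np.append(EX*x+EY*s,z)
    print("t",round(o["time_s"],2),"pos",o["tool_pos"],"stand",o["tool_pos"][:2]@EX,o["tool_pos"][:2]@EY,"tooly ang",np.degrees(np.arctan2(M[1,1],M[0,1])),"share",(M[:3,:3].T@(p-M[:3,3])/.2).round(4),"F",np.round(o["wrist_force"],1))
E
python3 - <<'E'
from h import *
import pickle
share(.516,.125,.103)
s,d=pickle.load(open("w1.pkl","rb"));T=TT(s)@d["mount"]
for u,v,z in((250.3,259.7,.0345),(192.3,250.5,.125),(239,250.5,.125)):
    p=at(d,u,v,z,T)[:2];print(p@EX,p@EY)
E
```

```text
t 1.55 pos [0.49967707 0.07091115 0.29989638] stand 0.45560668519887604 0.21709010811101076 tooly ang 72.74194409994156 share [-0.3015 -0.4611  0.9843] F [-0.6  0.8  0.3]
0.5651582875234159 0.1350262836614612
0.5153317150284621 0.10405029459514452
0.5153084468801143 0.14483457579215098
```

Call:
arm_command(commands=[[-1, -0.15, -0.2, 0.1, 0], [-1, -0.3, -0.4, 0.25, 0], [-1, -0.3, -0.463, 0.45, 0], [-1, -0.3, -0.463, 0.65, 0], [-1, -0.3, -0.463, 0.8, 0], [-1, -0.3, -0.463, 0.8, 0], [-1, -0.3, -0.463, 0.8, 0]])

```text
time_s: 2.25
tool_pos: [0.5294, -0.0337, 0.1411]
tool_rot: [0.149, 0.989, 0.0, -0.0]
wrist_force: [-0.1, -0.9, 0.2]
opening: 0.0855
```

```bash
python3 - <<'E'
from h import *
import cv2
share(.516,.125,.103)
d=get_image("wrist");cv2.imwrite("pics/w2.png",d["color"])
d=get_image("scene");cv2.imwrite("pics/s2.png",cv2.resize(d["color"][100:300,220:420],None,fx=3,fy=3))
E
```

```text
t 2.25 pos [ 0.52944556 -0.03373353  0.14110916] stand 0.5153060109052928 0.12613592128897835 tooly ang 72.91841815648479 share [-0.0034 -0.0057  0.1905] F [-0.1 -0.9  0.2]
```

View pics/w2.png

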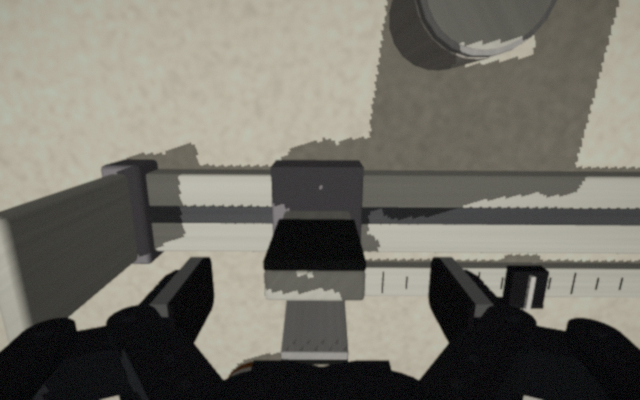

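View pics/s2.png

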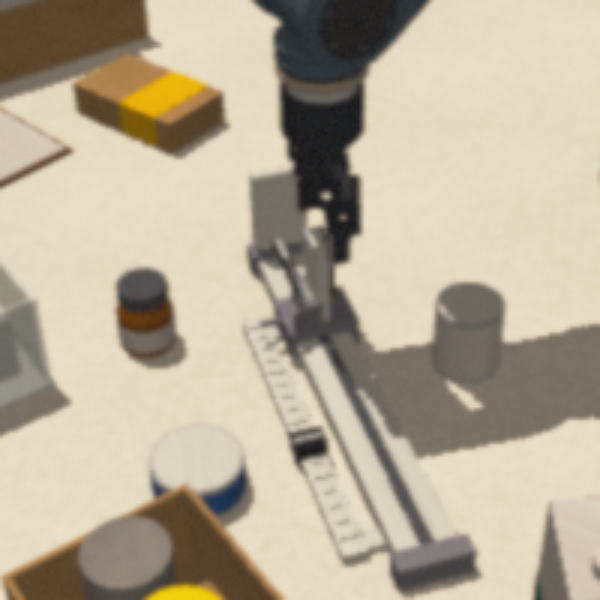

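Call:
arm_command(commands=[[-1, 0, -0.011, 0.1, 0], [-1, 0, -0.011, 0.19, 0], [-1, 0, -0.011, 0.19, 0], [-0.3, 0, -0.011, 0.19, 0], [0.1, 0, -0.011, 0.19, 0], [0.5, 0, -0.011, 0.19, 0], [0.5, 0, -0.011, 0.19, 0], [0.5, 0, -0.011, 0.19, 0]])

```text
time_s: 3.15
tool_pos: [0.5292, -0.0368, 0.1035]
tool_rot: [0.149, 0.989, 0.0, 0.001]
wrist_force: [-2.8, 0.2, 8.0]
opening: 0.0413
```

```bash
python3 - <<'E'
from h import *
import cv2
share(.516,.2778,.103)
d=get_image("wrist");cv2.imwrite("pics/w3.png",d["color"])
E
```

```text
t 3.15 pos [ 0.52916467 -0.03678504  0.10353367] stand 0.5159504960648685 0.12314004870292976 tooly ang 72.84469100055482 share [-0.0035  0.7733  0.0029] F [-2.8  0.2  8. ]
```

View pics/w3.png

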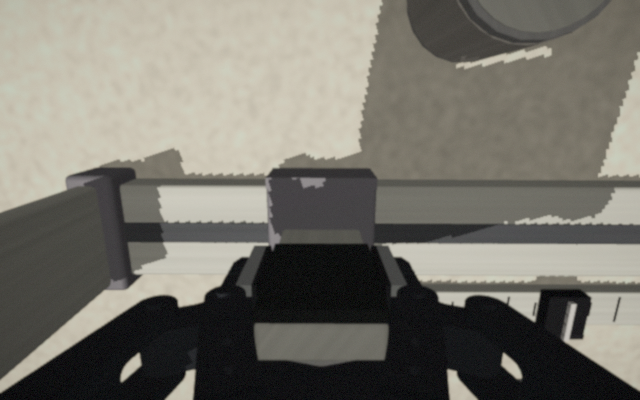

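Call:
arm_command(commands=[[0.5, 0, 0.07, 0, 0], [0.5, 0, 0.17, 0, 0], [0.5, 0, 0.27, 0, 0], [0.5, 0, 0.37, 0, 0], [0.5, 0, 0.47, 0, 0], [0.5, 0, 0.57, 0, 0], [0.5, 0, 0.66, 0, 0], [0.5, 0, 0.73, 0, 0], [0.5, 0, 0.76, 0, 0], [0.5, 0, 0.76, 0, 0], [0.5, 0, 0.76, 0, 0]])

```text
time_s: 4.3
tool_pos: [0.5749, 0.1089, 0.1036]
tool_rot: [0.149, 0.989, 0.0, 0.002]
wrist_force: [4.2, -0.5, 6.2]
opening: 0.0416
```

```bash
python3 - <<'E'
from h import *
import cv2
share(.516,.2778,.103)
d=get_image("wrist");cv2.imwrite("pics/w4.png",d["color"])
d=get_image("scene");cv2.imwrite("pics/s4.png",cv2.resize(d["color"][170:270,280:380],None,fx=6,fy=6,interpolation=cv2.INTER_CUBIC))
d=get_image("top");cv2.imwrite("pics/t4.png",cv2.resize(d["color"][150:230,240:340],None,fx=7,fy=7,interpolation=cv2.INTER_CUBIC))
E
```

```text
t 4.3 pos [0.57485028 0.10889455 0.10358015] stand 0.5159814091135589 0.275815258303142 tooly ang 72.86048266457483 share [-0.0001  0.0099  0.0029] F [ 4.2 -0.5  6.2]
```

View pics/w4.png

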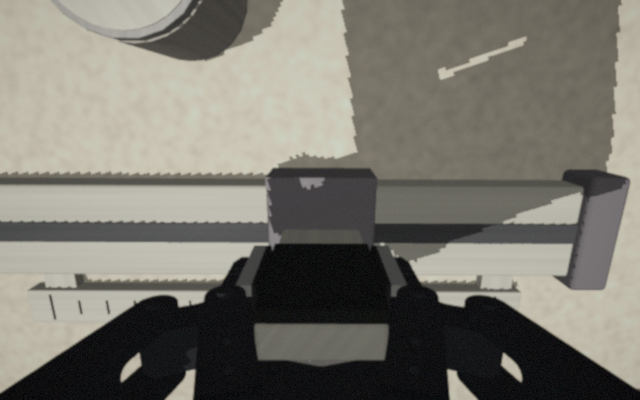

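View pics/s4.png

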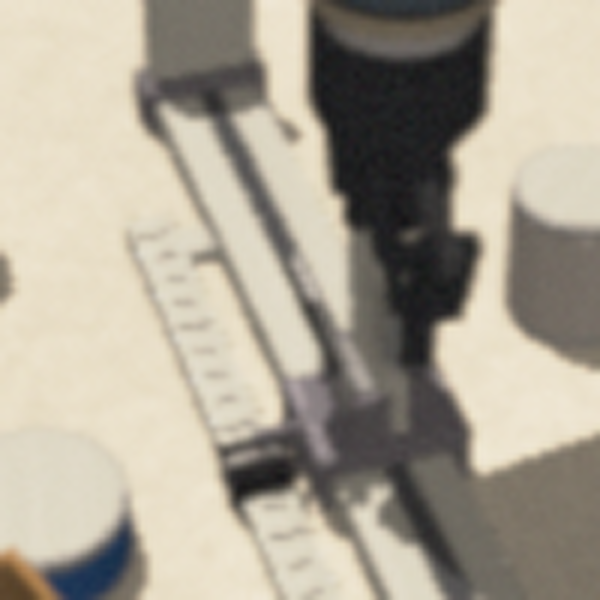

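View pics/t4.png

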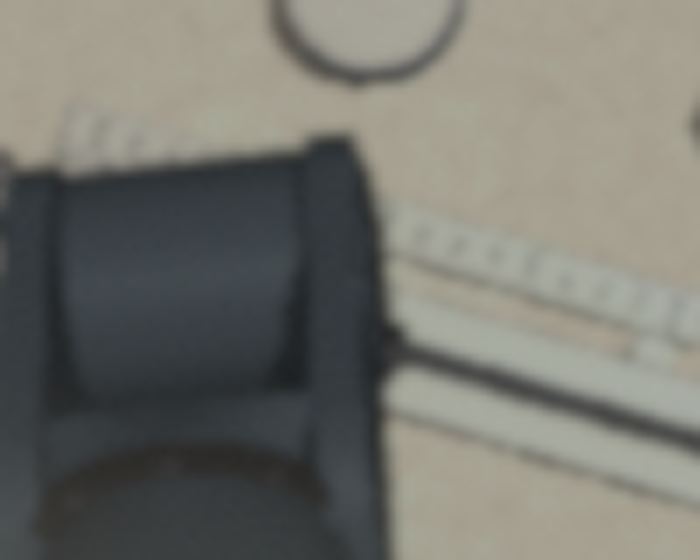

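Call:
arm_command(commands=[[0.5, 0, 0.01, 0, 0], [0.5, 0, 0.01, 0, 0], [0, 0, 0.01, 0, 0], [-0.5, 0, 0.01, 0, 0], [-1, 0, 0.01, 0, 0], [-1, 0, 0.01, 0, 0], [-1, 0, 0.01, -0.2, 0], [-1, 0, 0.01, -0.4, 0], [-1, 0, 0.01, -0.6, 0.25], [-1, -0.1, 0.01, -0.7, 0.5], [-1, -0.2, 0.01, -0.7, 0.75], [-1, -0.3, 0.01, -0.7, 1], [-1, -0.3, 0.01, -0.7, 1]])

```text
time_s: 5.75
tool_pos: [0.6326, 0.092, 0.242]
tool_rot: [0.402, 0.916, 0.0, 0.0]
wrist_force: [-0.1, -0.0, -0.3]
opening: 0.0851
```

Call:
arm_command(commands=[[-1, 0, 0, 0, 0.25], [-1, 0, 0, 0, 0.5], [-1, 0, 0, 0, 0.75], [-1, 0, 0, 0, 1], [-1, 0, 0, 0, 1]])

```text
time_s: 6.25
tool_pos: [0.6307, 0.0929, 0.2421]
tool_rot: [0.623, 0.782, -0.0, -0.0]
wrist_force: [0.3, 0.9, -0.1]
opening: 0.0854
```

Call:
arm_command(commands=[[-1, 0, 0, 0, 0.25], [-1, 0, 0, 0, 0.5], [-1, 0, 0, 0, 0.75], [-1, 0, 0, 0, 1], [-1, 0, 0, 0, 1], [-1, 0, 0, 0, 1]])

```text
time_s: 6.85
tool_pos: [0.6311, 0.0928, 0.2422]
tool_rot: [0.803, 0.597, -0.0, -0.0]
wrist_force: [-0.4, 0.1, -0.2]
opening: 0.0855
```

```bash
python3 - <<'E'
from h import *
import cv2,pickle
share(.58,.30,.25)
s=monitor.get_obs();d=get_image("wrist");cv2.imwrite("pics/w5.png",d["color"]);pickle.dump((s,d),open("w5.pkl","wb"));print(s["q"])
E
```

```text
t 6.85 pos [0.63109617 0.09277725 0.2422192 ] stand 0.5744732315880952 0.27725529010548333 tooly ang -16.74677013556234 share [ 0.1134  0.0289 -0.0389] F [-0.4  0.1 -0.2]
[ 7.30095909e-02  5.24194053e-01  1.42217336e+00 -2.26748762e-05
  1.19553504e+00  3.65304164e-01]
```

View pics/w5.png

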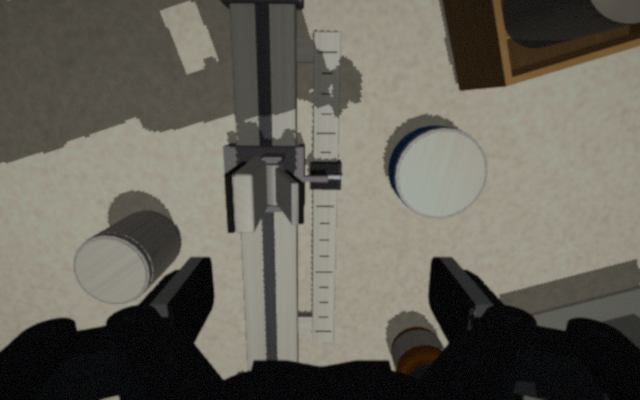

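```bash
python3 - <<'E'
import cv2
t=cv2.imread("pics/w5.png")[140:240,215:355];cv2.imwrite("pics/w5c.png",cv2.resize(t,None,fx=5.6,fy=5.6,interpolation=cv2.INTER_CUBIC))
t=cv2.imread("pics/w5.png")[155:195,290:350];cv2.imwrite("pics/w5d.png",cv2.resize(t,None,fx=12,fy=12,interpolation=cv2.INTER_CUBIC))
E
```

```text
(no output)
```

View pics/w5c.png

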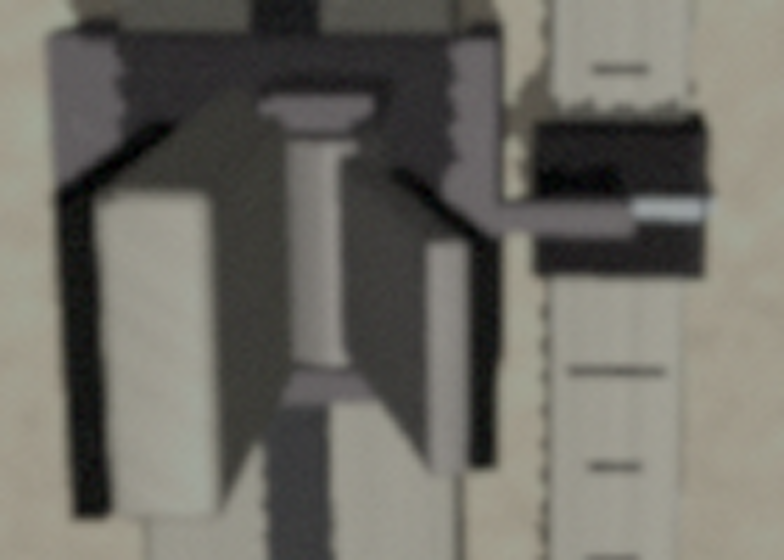

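View pics/w5d.png

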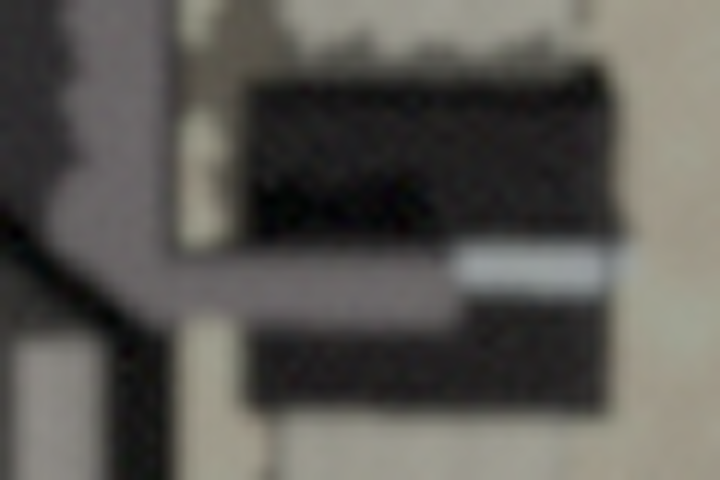

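```bash
python3 - <<'E'
from h import *
import pickle
s,d=pickle.load(open("w5.pkl","rb"));T=TT(s)@d["mount"]
P=lambda u,v,z:at(d,290+u/12-.46,155+v/12-.46,z,T)[:2]
for n,p in dict(ptr=P(457,290,.0345),ptop=P(457,254,.0345),pbot=P(457,325,.0345),lineR=P(600,267,.023),lineL=P(460,268,.023),lt=P(460,244,.023),lb=P(460,292,.023),clipTop=P(430,80,.023),clipbot=P(430,408,.023)).items(): print(n,p@EX,p@EY)
C=lambda u,v,z:at(d,215+u/5.6-.4,140+v/5.6-.4,z,T)[:2]
for n,p in dict(leg_a=C(100,195,.125),leg_b=C(105,517,.125),leg_c=C(212,195,.125),leg_d=C(215,515,.125),lev=C(468,240,.121),lev2=C(468,470,.121),shoe=C(275,35,.038)).items(): print(n,p@EX,p@EY)
E
```

```text
ptr 0.5816085309899736 0.27744933977764
ptop 0.5815654285938188 0.2802504866583699
pbot 0.5816506209632124 0.27471398843372175
lineR 0.5931551015285199 0.2770666545531296
lineL 0.5820740484435926 0.27687242553635466
lt 0.5820440030603673 0.27880211722003845
lb 0.5821041832522657 0.27493699042309616
clipTop 0.579493545550856 0.29181243554041925
clipbot 0.5798555058056618 0.2654760894411652
leg_a 0.5166908549709153 0.2982072807605165
leg_b 0.5151271985132906 0.2579014339141065
leg_c 0.5298995868216068 0.2983428955994293
leg_d 0.5286879440001243 0.2582997682262564
lev 0.5598186073503727 0.2923635301078219
lev2 0.5596394761987814 0.2631016395492364
shoe 0.524381063270842 0.30726943361386483
```

```bash
python3 - <<'E'
from h import *
share(.5375,.2776,.105)
E
```

```text
t 6.9 pos [0.63115296 0.09277661 0.24224397] stand 0.5745276184848149 0.27727165953875654 tooly ang -16.803992902472412 share [ 0.0036 -0.185   0.6863] F [ 1.1  0.4 -0.8]
```

Call:
arm_command(commands=[[-1, 0.004, -0.1, 0, 0.02], [-1, 0.004, -0.185, 0, 0.02], [-1, 0.004, -0.185, 0.15, 0.02], [-1, 0.004, -0.185, 0.35, 0.02], [-1, 0.004, -0.185, 0.45, 0.02], [-1, 0.004, -0.185, 0.45, 0.02], [-1, 0.004, -0.185, 0.45, 0.02]])

```text
time_s: 7.6
tool_pos: [0.5966, 0.1044, 0.153]
tool_rot: [0.807, 0.591, 0.0, 0.0]
wrist_force: [0.4, 0.8, 0.4]
opening: 0.0851
```

```bash
python3 - <<'E'
from h import *
import cv2,pickle
share(.5375,.2776,.105)
s=monitor.get_obs();d=get_image("wrist");cv2.imwrite("pics/w6.png",d["color"]);pickle.dump((s,d),open("w6.pkl","wb"))
E
```

```text
t 7.6 pos [0.59656733 0.10440943 0.15300959] stand 0.5380459249768986 0.2780296571105816 tooly ang -17.612962452320712 share [-0.0022 -0.0028  0.24  ] F [0.4 0.8 0.4]
```

View pics/w6.png

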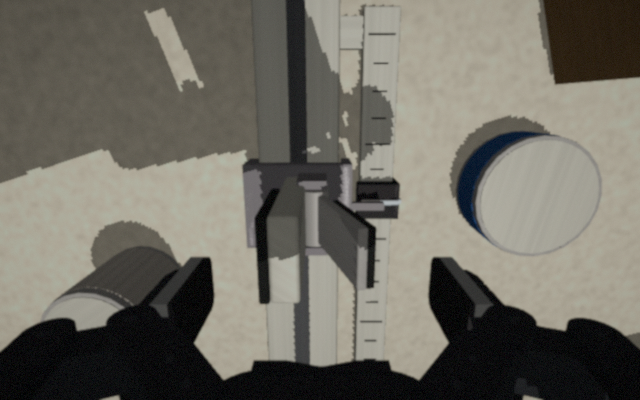

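```bash
python3 - <<'E'
import cv2
t=cv2.imread("pics/w6.png")[175:225,340:410];cv2.imwrite("pics/w6c.png",cv2.resize(t,None,fx=11,fy=11,interpolation=cv2.INTER_CUBIC))
E
```

```text
(no output)
```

View pics/w6c.png

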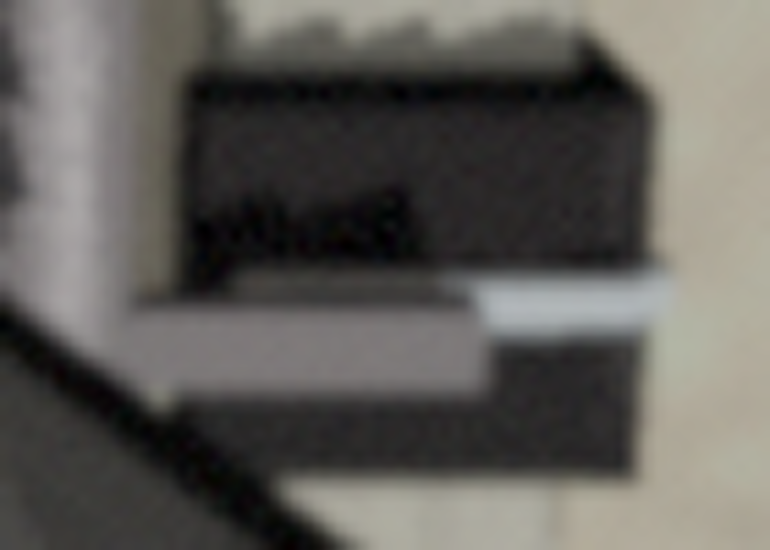

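```bash
python3 - <<'E'
from h import *
import pickle
s,d=pickle.load(open("w6.pkl","rb"));T=TT(s)@d["mount"]
P=lambda u,v,z:at(d,340+u/11-.45,175+v/11-.45,z,T)[:2]
for n,p in dict(ptop=P(485,303,.0345),pbot=P(490,393,.0345),lt=P(480,275,.023),lb=P(490,338,.023),rt=P(640,272,.023),rb=P(640,330,.023),clipT=P(400,100,.023),clipB=P(400,472,.023)).items(): print(n,p@EX,p@EY)
# predicted pixel of pointer tip edges if aligned: 
E
```

```text
ptop 0.5815734992723711 0.28009218344737297
pbot 0.5821221424390538 0.27429875611042726
lt 0.583255654175763 0.2788174846785384
lb 0.5840768060796613 0.27458638412209907
rt 0.593579795216068 0.2789651201015132
rb 0.5937797707224985 0.27507535265512445
clipT 0.5776789098935297 0.29039741933689034
clipB 0.5785625285695083 0.26550130240974895
```

Call:
arm_command(commands=[[-1, -0.002, -0.003, 0.12, 0], [-1, -0.002, -0.003, 0.24, 0], [-1, -0.002, -0.003, 0.24, 0], [-0.6, -0.002, -0.003, 0.24, 0], [-0.4, -0.002, -0.003, 0.24, 0], [-0.4, -0.002, -0.003, 0.24, 0], [-0.4, -0.002, -0.003, 0.24, 0]])

```text
time_s: 8.35
tool_pos: [0.5959, 0.1042, 0.1052]
tool_rot: [0.808, 0.59, 0.001, 0.0]
wrist_force: [0.3, 0.1, -0.2]
opening: 0.0596
```

```bash
python3 - <<'E'
from h import *
import cv2,pickle
share(.5275,.2776,.105);print(monitor.get_obs()["opening"])
s=monitor.get_obs();d=get_image("wrist");cv2.imwrite("pics/w7.png",d["color"]);pickle.dump((s,d),open("w7.pkl","wb"))
E
```

```text
t 8.35 pos [0.59593051 0.10420842 0.10523319] stand 0.5374983533510744 0.27764741211796135 tooly ang -17.742274838359126 share [-0.0005 -0.05    0.0011] F [ 0.3  0.1 -0.2]
0.059647040364632205
```

View pics/w7.png

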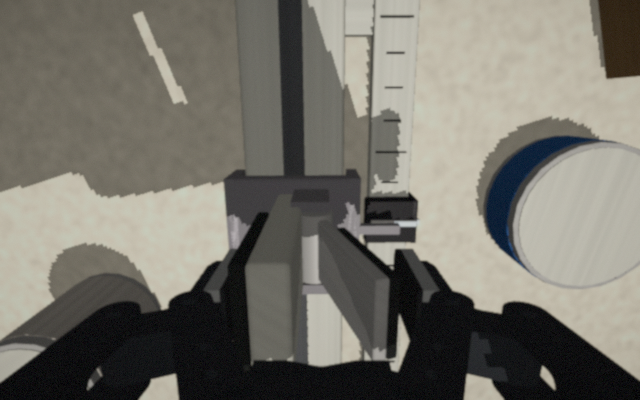

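Call:
arm_command(commands=[[-0.25, -0.0005, 0, 0, -0.011], [-0.25, -0.0005, 0, 0, -0.011], [-0.15, -0.0005, -0.01, 0, -0.011], [-0.05, -0.0005, -0.02, 0, -0.011], [0.05, -0.0005, -0.031, 0, -0.011], [0.15, -0.0005, -0.042, 0, -0.011], [0.25, -0.0005, -0.05, 0, -0.011], [0.25, -0.0005, -0.05, 0, -0.011], [0.25, -0.0005, -0.05, 0, -0.011]])

```text
time_s: 9.3
tool_pos: [0.5851, 0.1079, 0.1063]
tool_rot: [0.806, 0.592, -0.0, -0.001]
wrist_force: [-14.9, 3.9, 25.0]
opening: 0.0323
```

```bash
python3 - <<'E'
from h import *
import cv2,pickle
share(.5275,.2776,.105);print(monitor.get_obs()["opening"])
s=monitor.get_obs();d=get_image("wrist");cv2.imwrite("pics/w8.png",d["color"]);pickle.dump((s,d),open("w8.pkl","wb"))
E
```

```text
t 9.3 pos [0.58513257 0.10786248 0.10628783] stand 0.5261018120241775 0.27790523725572425 tooly ang -17.39720165237101 share [-0.0015  0.007   0.0064] F [-14.9   3.9  25. ]
0.03229157331110476
```

View pics/w8.png

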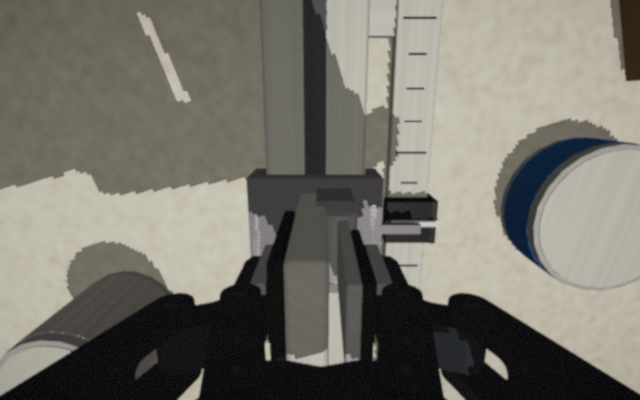

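Call:
arm_command(commands=[[0.4, 0, -0.004, -0.003, 0], [0.6, 0, -0.007, -0.006, 0], [1, 0, -0.007, -0.006, 0], [1, 0, -0.007, -0.006, 0], [1, 0, -0.007, -0.006, 0], [1, 0, -0.007, -0.006, 0]])

```text
time_s: 9.95
tool_pos: [0.5848, 0.1079, 0.1065]
tool_rot: [0.806, 0.592, 0.0, 0.0]
wrist_force: [-5.0, 3.1, 10.4]
opening: 0.0318
```

```bash
python3 - <<'E'
from h import *
import cv2,pickle
share(.5275,.2776,.105);print(monitor.get_obs()["opening"])
s=monitor.get_obs();d=get_image("wrist");pickle.dump((s,d),open("w9.pkl","wb"))
im=d["color"];cv2.imwrite("pics/w9.png",im)
cv2.imwrite("pics/w9c.png",cv2.resize(im[185:255,370:450],None,fx=8,fy=8,interpolation=cv2.INTER_CUBIC))
d=get_image("scene");cv2.imwrite("pics/s9.png",cv2.resize(d["color"][170:270,280:380],None,fx=6,fy=6,interpolation=cv2.INTER_CUBIC))
E
```

```text
t 9.95 pos [0.58482351 0.10789793 0.10653315] stand 0.5257962902619068 0.27784664372869455 tooly ang -17.40272546550822 share [-0.0012  0.0085  0.0077] F [-5.   3.1 10.4]
0.03178424419692672
```

View pics/w9.png

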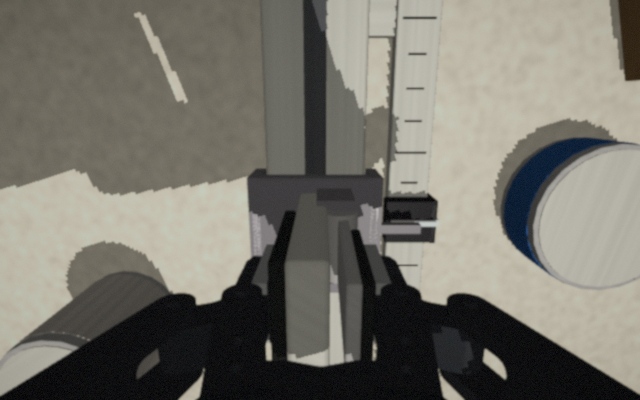

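View pics/w9c.png

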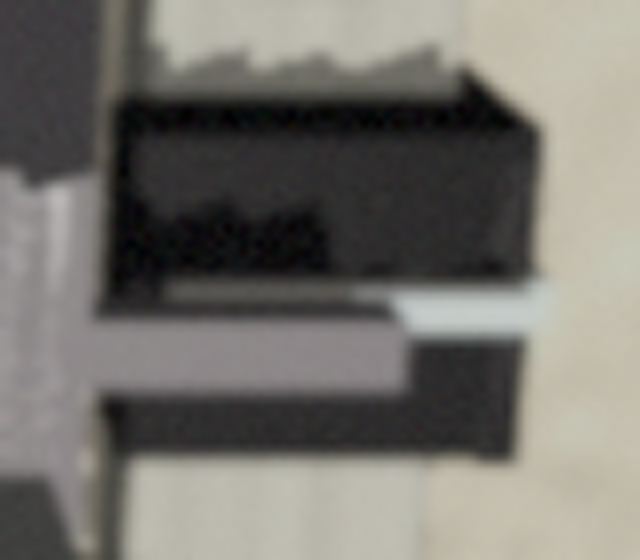

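View pics/s9.png

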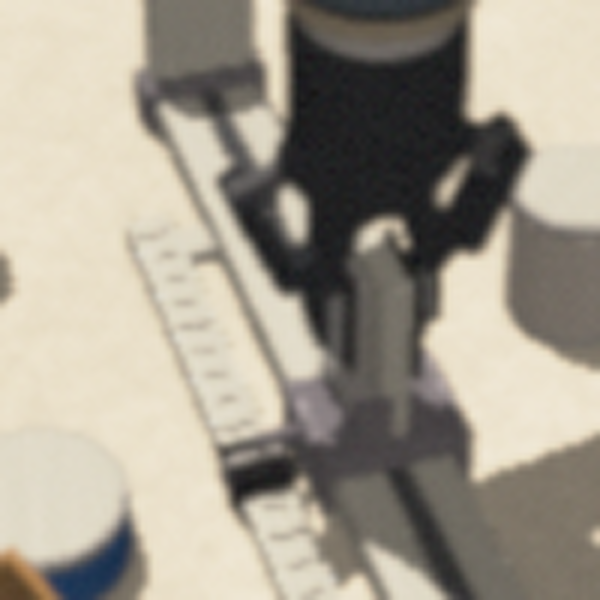

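```bash
python3 - <<'E'
from h import *
import pickle
s,d=pickle.load(open("w9.pkl","rb"));T=TT(s)@d["mount"]
P=lambda u,v,z:at(d,370+u/8-.44,185+v/8-.44,z,T)[:2]
for n,p in dict(ptop=P(400,318,.0345),pbot=P(408,390,.0345),lt=P(400,286,.023),lb=P(410,336,.023),rt=P(515,285,.023),rb=P(515,332,.023),clipT=P(300,130,.023),clipB=P(300,455,.023)).items(): print(n,p@EX,p@EY)
E
```

```text
ptop 0.5813459208785654 0.2800111245724346
pbot 0.5822796225483686 0.27471539435974207
lt 0.5845094681769267 0.2785683468765605
lb 0.5855201568622677 0.2746989823080431
rt 0.5929323831647716 0.27863208925657557
rb 0.5932281457866886 0.27499741571766423
clipT 0.5764495987050497 0.29041324610349356
clipB 0.5779978795362879 0.26535511223714486
```

Call:
arm_command(commands=[[1, 0, 0, 0, 0], [1, 0, 0, 0, 0], [1, 0, 0, 0, 0], [1, 0, 0, 0, 0]])

```text
time_s: 10.45
tool_pos: [0.5848, 0.1079, 0.1065]
tool_rot: [0.806, 0.592, 0.0, 0.0]
wrist_force: [-4.9, 1.4, 10.3]
opening: 0.0319
```

```bash
python3 - <<'E'
from h import *
from station import env
share(.5275,.2776,.105);print(monitor.get_obs()["opening"])
print(env.close_job())
E
```

```text
t 10.45 pos [0.58481791 0.10788751 0.10654037] stand 0.5257940666959003 0.2778350192464684 tooly ang -17.404750453253797 share [-0.0012  0.0085  0.0077] F [-4.9  1.4 10.3]
0.03186721361997986
the job is handed in; nothing more can be done
None
```

I slid the leg to the mark with its lever still open. I then squeezed the lever shut with one finger on the grip face and the other on the lever pad. I handed the job in at 10.45 s with the gripper still closed on both.

- **Slide:** I gripped the leg by its edges, moved it about 155 mm, then let go, turned the gripper a quarter turn and straddled the leg and lever.
- **Alignment:** in the last wrist picture the pointer is about 0.5 mm from the white line. The two earlier views gave about the same. The clip's edges put its middle about 0.5 mm the other way, so the checks disagree by about 1 mm in all.
- **Lever:** the fingers stopped at 31.9 mm against the 33 mm given for shut. The same reading was about 0.6 mm low on the leg's 42 mm width, so I take the lever as fully shut; I did not measure its angle directly.
- **Forces:** the highest wrist force I read was about 29 N, during the squeeze. I eased the arm's position and it settled to about 11 N, steady over the last half second.
- **Groceries:** none were touched, as far as the pictures show.

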